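# Open the coolant filter of a glass-cutting lathe

## Robot

A 6-joint arm with a two-finger parallel gripper is mounted at the origin on the work surface. World frame = base frame: x ahead of the robot, y to its left, z up, the work surface at z = 0. Lengths are in mm, angles in degrees, forces in N, time in s.
With the tool pointing down it reaches from about 325 to 875 mm from the base axis. Payload 4.4 kg.
Tool frame: the origin (TCP) lies midway between the tips of the shut fingers; the grasp point (between the pads) lies 19 mm behind it; z points along the fingers, y is the direction in which the jaws open and shut (so a half turn about z gives the same grasp; the last joint's range is limited). The gripper opens to 85 mm and grips with 20 to 120 N. Pads are 22 mm wide; open, the fingers measure 114 mm over their backs; the gripper's body (76 mm by 85 mm) begins 54 mm behind the grasp point. The pads swing forward as they close: fully open they stand 13 mm farther back than shut.
Start: joints at [-72.221, 11.837, 88.321, -0, 79.842, -8.623], TCP at [255.671, -515.034, 231.282] pointing down, gripper open.
Joint ranges: [-156.59, 156.59], [-49.26, 127.26], [12.9, 141.05], [-63.56, 243.56], [4.71, 150.69], [-161.64, 161.64]. Speed limits (degrees/s): [159.86, 159.86, 180, 180, 180, 180].

## Interface

Orientations are given as [roll, pitch, yaw] about the fixed x, y, z axes, in that order (R = Rz(yaw) Ry(pitch) Rx(roll)).
In Python, from workcell import get_state, camera, camera_params, hand_in gives the robot as it stands. The module is installed in compiled form; this text tells all that it offers.
- The arm moves only by the shell command python3 -m handwheel 'ROWS' [FORCE]. ROWS is JSON, a list of rows, each a list of 3 entries, a list of its own where there are three numbers: the closure, from 0 (fully open) to 1 (shut), then the shift along the tool's x, y, z in mm, then the turn about the tool's z in degrees. A call has 1 to 12 rows; each row shifts and turns the pose as measured when the row begins, along the tool's axes as they then stand; what a row does not reach is not made up. A row lasts 1/10 s, in which the tool goes at most 50 mm and 8.59 degrees, less where a joint would pass 70% of its speed; a pose out of reach is approached as far as the arm can. A call is refused whole if a number of a shift passes 50 or a number of a turn 8.59, either way. A call with a gripper value outside its range is refused whole. The fingers move at their own pace and stop on an object; FORCE is the grip in N (left out, the last holds). Time passes only in rows, so rows that do not move let the fingers close. It gives the time, the measured TCP pose, the force and the opening at its end, in the units of the state.
- get_state(): the state, without advancing time (a new reading comes with each control period).
- camera(name): name is "side" or "top" or "wrist"; returns the picture (400x640x3 uint8, blue, green, red); there is no depth.
- camera_params(name): a dict with "fx", "fy", "cx", "cy" (pixels), "pose" (4x4, takes a point from camera to world coordinates). Camera axes: x right, y down, z forward; pixel columns grow to the right and rows downward; lengths in mm; the calibration is good to about 2 mm. A picture is of the moment at which its call begins: read the wrist's pose just before it. camera_params takes no time and is no camera call; for the wrist camera it gives the pose at the moment of the call.
- hand_in(): hands the job in, once; it reports no verdict.
The state is a dict: "clock": time; "joint_pos": joint angles; "dq": joint speeds; "joint_efforts": joint torques, N m; "eef_pos": TCP position; "orientation": TCP orientation; "force": force on the tool from outside, world axes, zero at the start; "ft_torque": the same for the moment, N m; "grip_width": finger opening in mm.
Only numpy, scipy, OpenCV 4.12 (cv2) and the standard library are available. Lean on these libraries where they do the work, as an engineer would, in place of code of your own. Each camera call takes 0.05 s, during which the arm holds its last target.

## Task

Take the cover off the coolant filter: push it down until you feel it seat, twist it a quarter turn anticlockwise to free its two ears from the hooks, and lift it off without forcing it. Set it down flat in the aluminium drip tray, handle up, without dropping it, and leave the tumbler, the jar and the wooden rest where they are.

Things in the scene. Friction and masses are not known exactly. Their poses are not given: they have to be found in the camera images.
- housing: Coolant filter housing, fixed to the bench: upright grey bowl, 104 mm diameter, on a steel foot of 144 mm diameter, 117 mm tall over its two steel hooks. Origin at the centre of its underside, z up along the axis. Two brass pipe stubs, 45 mm above the bench, stick out along its +x and -x to 82 mm from the axis.
- collar (a point): Centre of the housing's mouth, level with the tops of its two arched hooks, 117 mm above the housing's origin. The hooks (radius 48 to 66 mm) hold the cover's ears down. The cover's spigot sits in a 64 mm bore. Held down, the cover turns only anticlockwise from above (+ about z); its ears come clear of the hooks at about 77 degrees from locked.
- pocket (a point): Where one ear lies when locked (other opposite), 55 mm out along the housing's +x: closed on the clockwise side, a lip on the other. The cover can turn only when pressed below the lips: 3 to 11 mm, differs with wear, not measurable, to be felt; it meets a hard seat 2 mm further. Press with about 15 to 25 N; 55 N breaks it. Past the lip, if let go, it springs up under the hooks and stays.
- end_stop (a point): Top of one of two red stops (the other is opposite), 57 mm from the axis, 107 degrees anticlockwise from the housing's +x. An ear meets it when the cover has turned about 92 degrees from locked.
- cover: Loose cover, 0.25 kg. Origin: centre of its underside; z up, x along handle and ears. Black spigot 60 mm diameter, z 0 to 12 mm; blue disc 90 mm, z 12 to 26; two ears at +x and -x, 22 mm wide, out to 58 mm, z 12 to 18; yellow handle bar along x, 64 x 16 mm, z 26 to 60. Origin above the housing's: 93 mm locked, 95 unlocked (raised by a spring). Off, it stands on its spigot.
- cover_handle (a point): Centre of the cover's yellow handle bar, on the cover's axis, 43 mm above the cover's underside and 17 mm above the top of its blue disc; x along the bar, z up.
- follower (a joint): White spring-loaded plate (48 mm diameter) inside the bowl that pushes the cover up. 0 with the cover locked, negative (m) by as much as the cover is pressed down, +0.002 with the cover unlocked or off. It pushes with about 11 N at 0 and 15 N at -0.013; the cover's weight counts against that.
- tray: Fixed shallow aluminium drip tray, 180 x 180 mm outside, 16 mm tall, walls and floor 5 mm thick. Origin at the centre of its underside, z up.
- tumbler: Loose clear glass tumbler, 72 mm diameter, 95 mm tall, a bystander. Origin at the centre of its underside.
- jar: Loose amber jar of polishing compound with a steel cap, 64 mm diameter, 75 mm tall, a bystander. Origin at the centre of its underside.
- rest: Loose wooden rest, 75 x 60 mm and 30 mm tall with a ridge to 52 mm, a bystander. Origin at the centre of its underside.
Mind the look-alikes: they are no part of the job. Leave any purple look-alike of the cover alone.

How it is judged:
By the outcome, as a careful person would: the job done as asked, in the order asked, and still so for the second after the job is handed in, with the robot touching nothing.
It also fails if it takes over 64 s, if anything falls off the work surface, if the arm or the gripper's body presses on something with over 40 N, if the wrist force passes 120 N, or if a joint passes its speed limit or range.

## Working session

There is one attempt and no reset: what is moved stays moved. The work goes in short steps, Python scripts to look and compute and a shell command to move; the robot and the scene stay as the last step left them, time stands still between calls to the robot, and variables do not carry over. Pictures are saved under pics/ and viewed, and the job is handed in when it is done.

```bash
mkdir -p pics; ls; python3 - <<'E'
from workcell import *
import cv2
print(get_state())
for n in("side","top","wrist"):
    p=camera_params(n);im=camera(n);cv2.imwrite(f"pics/{n}0.png",im);print(n,p)
E
```

```text
pics
{'clock': 0.0, 'joint_pos': array([-7.22208482e+01,  1.18861248e+01,  8.84047319e+01,  1.19632977e-03,
        7.98432745e+01, -8.62383143e+00]), 'dq': array([ 0.05297164, -0.08621284,  0.06633617, -0.08489803,  0.02733419,
        0.02726524]), 'joint_efforts': array([ 4.64011791e-04, -3.83032894e+01, -2.91597015e+01, -2.03810778e-04,
        1.04719639e-02, -2.37583798e-06]), 'eef_pos': array([ 255.44440966, -514.29059511,  230.10775255]), 'orientation': array([-1.79867562e+02, -2.12762762e-02,  2.64027463e+01]), 'force': array([-0.06873653,  0.80977466,  0.05037321]), 'ft_torque': array([0.0165766 , 0.00907019, 0.0197326 ]), 'grip_width': 85.528991914479}
side {'fx': 363.74530093782784, 'fy': 363.74530093782784, 'cx': 322.6537900668642, 'cy': 200.01301106992108, 'pose': array([[-9.00617754e-01, -3.19494623e-01,  2.94636806e-01,
         2.61906049e+02],
       [-4.34557155e-01,  6.72761564e-01, -5.98792081e-01,
         5.92027694e+02],
       [-6.90946821e-03, -6.67319312e-01, -7.44739683e-01,
         8.43933645e+02],
       [ 0.00000000e+00,  0.00000000e+00,  0.00000000e+0
[... 250 characters left out ...]
02e-01,  9.00249603e-03, -5.91207936e-04,
        -1.84532844e+01],
       [-9.34002472e-04, -1.68477839e-01, -9.85704999e-01,
         1.18220937e+03],
       [ 0.00000000e+00,  0.00000000e+00,  0.00000000e+00,
         1.00000000e+00]])}
wrist {'fx': 293.73525805935293, 'fy': 293.73525805935293, 'cx': 320.34937766244786, 'cy': 200.30330772344007, 'pose': array([[ 4.44325262e-01, -8.65147956e-01, -2.32581333e-01,
         3.13276396e+02],
       [-8.95864985e-01, -4.29378148e-01, -1.14281816e-01,
        -4.85685015e+02],
       [-9.94662777e-04,  2.59139771e-01, -9.65839319e-01,
         3.73297536e+02],
       [ 0.00000000e+00,  0.00000000e+00,  0.00000000e+00,
         1.00000000e+00]])}
```

View pics/top0.png

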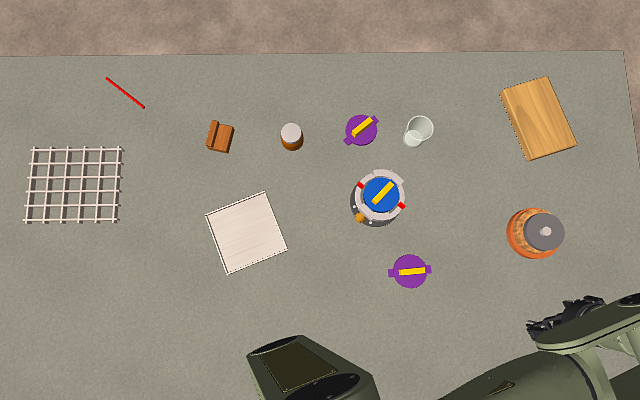

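View pics/side0.png

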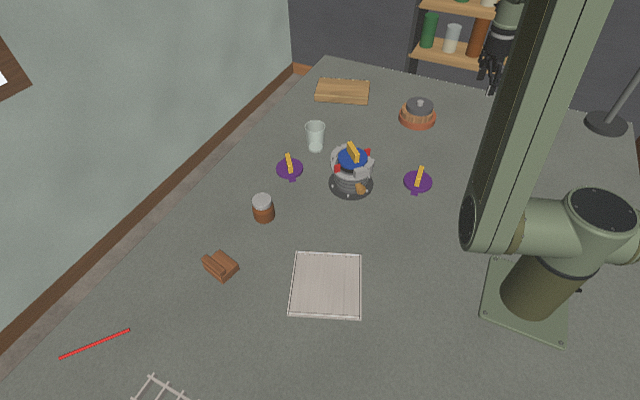

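View pics/wrist0.png

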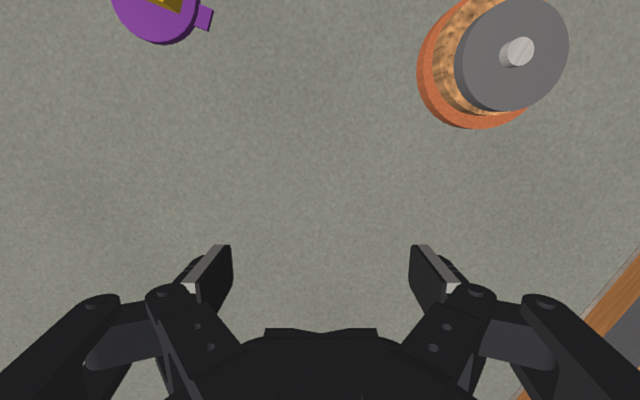

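The top view shows the blue disc with yellow bar on the grey housing at about (382,195), with red stops at (361,185) and (402,205) and a brass stub at (360,217). The purple look-alikes are at (361,130) and (410,271). The tray is at (246,233), the tumbler at (418,130), the jar at (291,137) and the rest at (220,136). I'll take the blue one on the housing and measure it.

```bash
cat > h.py <<'E'
import numpy as np,cv2
from workcell import *
def ray(p,u,v):
    d=np.array([(u-p['cx'])/p['fx'],(v-p['cy'])/p['fy'],1.]);T=p['pose'];return T[:3,3],T[:3,:3]@d
def onz(p,u,v,z):
    o,d=ray(p,u,v);return o+d*(z-o[2])/d[2]
def tri(p1,a,p2,b):
    o1,d1=ray(p1,*a);o2,d2=ray(p2,*b);d1/=np.linalg.norm(d1);d2/=np.linalg.norm(d2)
    s=np.linalg.lstsq(np.stack([d1,-d2],1),o2-o1,rcond=None)[0]
    q1=o1+s[0]*d1;q2=o2+s[1]*d2;return (q1+q2)/2,np.linalg.norm(q1-q2)
def mask(im,lo,hi,box=None):
    m=cv2.inRange(cv2.cvtColor(im,cv2.COLOR_BGR2HSV),np.array(lo),np.array(hi))
    if box: 
        k=np.zeros_like(m);x0,y0,x1,y1=box;k[y0:y1,x0:x1]=255;m&=k
    return m
def blobs(m,amin=20):
    n,l,s,c=cv2.connectedComponentsWithStats(m)
    return [(i,s[i,4],c[i],s[i,:4]) for i in range(1,n) if s[i,4]>=amin],l
E
python3 - <<'E'
from h import *
P={n:camera_params(n) for n in("top","side")}
I={n:cv2.imread(f"pics/{n}0.png") for n in P}
t=I['top']
cv2.imwrite('pics/cropt.png',cv2.resize(t[150:240,330:430],None,fx=6,fy=6,interpolation=cv2.INTER_CUBIC))
cv2.imwrite('pics/crops.png',cv2.resize(I['side'][130:210,300:400],None,fx=7,fy=7,interpolation=cv2.INTER_CUBIC))
for n in P:
  for nm,lo,hi in(("blue",(100,120,60),(122,255,255)),("yel",(22,150,100),(32,255,255)),("red",(0,180,100),(6,255,255))):
    for b in blobs(mask(I[n],lo,hi),12)[0]: print(n,nm,b[1:])
# tray
g=cv2.cvtColor(t,cv2.COLOR_BGR2HSV)
m=((g[...,1]<40)&(g[...,2]>175)).astype(np.uint8)*255
m[:, :190]=0;m[:,300:]=0;m[:180]=0;m[290:]=0
c=max(cv2.findContours(m,0,2)[0],key=cv2.contourArea);r=cv2.minAreaRect(c);print(r)
q=np.array([onz(P['top'],*x,16) for x in cv2.boxPoints(r)]);print(q,q.mean(0),np.linalg.norm(q-np.roll(q,1,0),axis=1))
E
```

```text
top blue (np.int32(793), array([380.60529634, 194.75157629]), array([364, 177,  35,  35], dtype=int32))
top yel (np.int32(144), array([361.43055556, 126.45833333]), array([352, 117,  21,  20], dtype=int32))
top yel (np.int32(147), array([382.68707483, 191.99319728]), array([373, 182,  21,  21], dtype=int32))
top yel (np.int32(148), array([411.43243243, 270.81081081]), array([399, 267,  26,   8], dtype=int32))
top red (np.int32(119), array([124.37815126,  92.12605042]), array([105,  77,  40,  31], dtype=int32))
top red (np.int32(31), array([359.90322581, 184.51612903]), array([357, 181,   7,   8], dtype=int32))
top red (np.int32(34), array([401.26470588, 205.17647059]), array([398, 202,   8,   7], dtype=int32))
side blue (np.int32(342), array([351.00292398, 159.3625731 ]), array([338, 148,  29,  22], dtype=int32))
side yel (np.int32(15), array([289.66666667, 163.6       ]), array([287, 159,   5,   9], dtype=int32))
side yel (np.int32(26), array([418.80769231, 177.69230769]), array([415, 171,   8,  13], dtype=int32))
side red (np.int32(18), array([114.66666667, 334.88888889]), array([110, 333,  10,   5], dtype=int32))
side red (np.int32(17), array([ 79.47058824, 349.41176471]), array([ 76, 347,   8,   5], dtype=int32))
((245.46554565429688, 233.91380310058594), (62.5793342590332, 65.9218521118164), 68.19859313964844)
[[502.77396607 289.52642845  16.        ]
 [570.13391176 120.81453573  16.        ]
 [408.21405014  55.56669509  16.        ]
 [343.9152143  221.05435418  16.        ]] [456.25928557 171.74050336  16.        ] [172.98707457 181.66195262 174.57182561 177.54015208]
```

View pics/cropt.png

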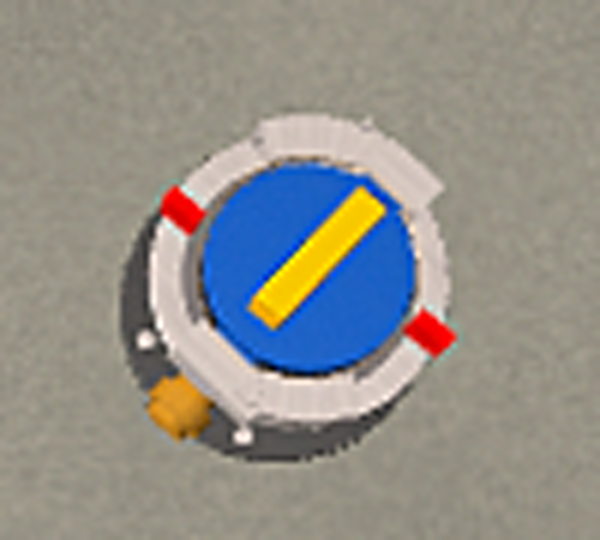

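View pics/crops.png

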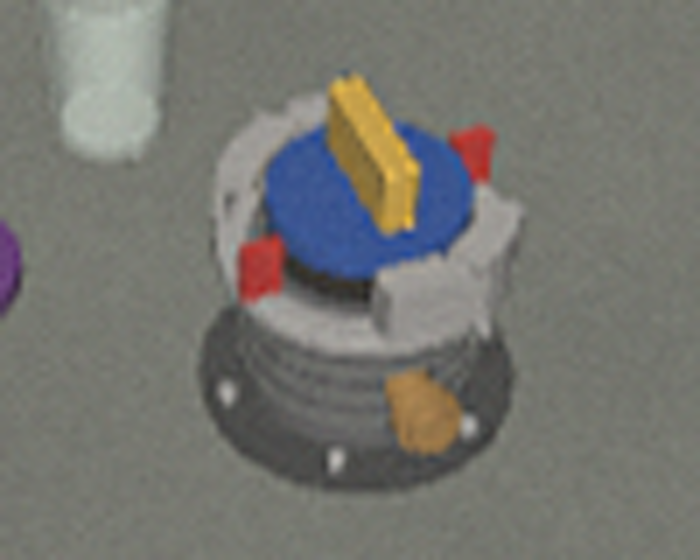

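The crops confirm the blue disc and yellow bar, with its ears under the two grey hooks: top-view disc centre about (381,195), bar running lower-left to upper-right. This is the one meant; the purple ones stand on the bench.

```bash
python3 - <<'E'
from h import *
P={n:camera_params(n) for n in("top","side")}
I={n:cv2.imread(f"pics/{n}0.png") for n in P}
box={"top":(355,170,405,220),"side":(330,135,375,180)}
E={}
for n in P:
    m=mask(I[n],(100,100,40),(124,255,255),box[n])
    b,l=blobs(m,100)
    c=cv2.findContours((l==max(b,key=lambda x:x[1])[0]).astype(np.uint8),0,cv2.CHAIN_APPROX_NONE)[0][0]
    h=cv2.convexHull(c);e=cv2.minAreaRect(h) ;x,y,w,hh=cv2.boundingRect(h)
    f=cv2.fitEllipse(h);print(n,f,(x+(w-1)/2,y+(hh-1)/2));E[n]=f[0]
    for z in (119,117):print(onz(P[n],*f[0],z))
print("tri",tri(P['top'],E['top'],P['side'],E['side']))
y=mask(I['top'],(20,120,120),(34,255,255),box['top'])
pts=cv2.findNonZero(y).reshape(-1,2).astype(float)
w=np.array([onz(P['top'],u,v,153) for u,v in pts])[:,:2]
r=cv2.minAreaRect(w.astype(np.float32));print("bar rect",r)
cc=np.cov((w-w.mean(0)).T);ev,V=np.linalg.eigh(cc);print("bar",w.mean(0),np.degrees(np.arctan2(V[1,1],V[0,1])))
reds=[onz(P['top'],*q,117) for q in((359.9,184.5),(401.26,205.18))];print("red",reds,(reds[0]+reds[1])/2, np.degrees(np.arctan2(*(reds[0]-reds[1])[[1,0]])),np.linalg.norm(reds[0]-reds[1]))
print("stub",onz(P['top'],330+180/6,150+407/6,45))
E
```

```text
top ((380.986572265625, 194.17283630371094), (34.94736099243164, 35.930904388427734), 52.838478088378906) (381.0, 194.5)
[ 544.46126274 -188.29970308  119.        ]
[ 544.8163806  -188.61920067  117.        ]
side ((351.7972106933594, 157.81979370117188), (22.63838768005371, 29.860654830932617), 87.27185821533203) (352.0, 158.5)
[ 543.61368131 -180.40425817  119.        ]
[ 544.39087695 -182.53529997  117.        ]
tri (array([ 546.45573409, -189.57100262,  110.43311054]), np.float64(0.9572282949252425))
bar rect ((542.6853637695312, -186.8662109375), (13.903711318969727, 67.97244262695312), 44.22492599487305)
bar [ 542.3239059  -186.24594736] 135.30207880830486
red [array([ 570.47072745, -135.51080002,  117.        ]), array([ 515.95471691, -239.09501372,  117.        ])] [ 543.21272218 -187.30290687  117.        ] 62.24232425576223 117.05419570715023
stub [ 493.28843527 -141.21810638   45.        ]
```

Disc centre, red-stop midpoint and bar centre agree at about (543.5, -187.5). The bar lies at -44.7° (mod 180), and the stops give the same +x direction for the housing, so the cover is locked. I'll move above it.

```bash
python3 -m handwheel '[[0,[40,-16,0],0],[0,[40,-16,0],0],[0,[40,-16,0],0],[0,[40,-16,0],0],[0,[40,-16,0],0],[0,[40,-16,0],0],[0,[40,-16,0],0],[0,[40,-16,0],0],[0,[40,-16,0],0],[0,[30,-10,0],0]]' 80; python3 -m handwheel '[[0,[0,0,0],8.5],[0,[0,0,0],8.5],[0,[0,0,0],8.5],[0,[0,0,0],8.5],[0,[0,0,0],8.5],[0,[0,0,0],8.5],[0,[0,0,0],8.5],[0,[0,0,0],8.5],[0,[0,0,0],0]]'
```

```text
clock: 1.15
eef_pos: [542.8, -195.2, 226.5]
orientation: [-179.7, 0.1, 25.8]
force: [0.5, -1.2, -0.3]
grip_width: 85.5
clock: 2.05
eef_pos: [544.1, -187.5, 221.6]
orientation: [179.9, 0.8, -43.1]
force: [-0.7, -0.0, -0.4]
grip_width: 85.5
```

```bash
python3 - <<'E'
from h import *
s=get_state();print(s['eef_pos'],s['orientation'],s['joint_pos'])
p=camera_params("wrist");im=camera("wrist");cv2.imwrite("pics/w1.png",im)
m=mask(im,(20,120,100),(34,255,255))
for b in blobs(m,100)[0]: print(b)
b,l=blobs(m,100);k=max(b,key=lambda x:x[1])[0]
pts=np.argwhere(l==k)[:,::-1]
w=np.array([onz(p,u,v,153) for u,v in pts])[:,:2]
print(cv2.minAreaRect(w.astype(np.float32)),w.mean(0))
mb=mask(im,(100,100,40),(124,255,255));b,l=blobs(mb,300);print([x[1:] for x in b])
E
```

```text
[ 544.07987022 -187.46189063  221.55957875] [179.94740352   0.84345733 -43.07857954] [-27.72201042  12.8697776   88.25704929   0.17546973  79.70049491
 105.32356261]
(1, np.int32(1830), array([149.82295082,  53.03005464]), array([135,  14,  33,  77], dtype=int32))
(3, np.int32(1712), array([320.62792056, 204.23130841]), array([310, 162,  23,  86], dtype=int32))
(4, np.int32(1599), array([485.49530957, 248.45778612]), array([455, 223,  63,  54], dtype=int32))
((696.6837158203125, -180.6507568359375), (20.0216064453125, 43.783817291259766), 39.05858612060547) [ 697.61497452 -180.00096439]
[(np.int32(6406), array([320.7266625, 191.1067749]), array([270, 141, 103, 104], dtype=int32))]
```

View pics/w1.png

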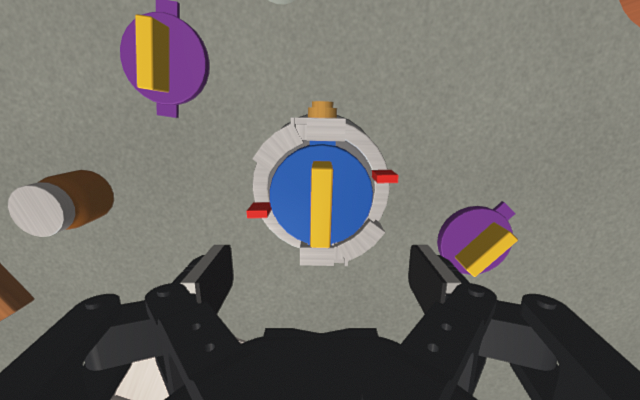

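The wrist view shows the bar at (321,204), upright in the picture, and the disc centre at about (321,193). The purple covers stay to the sides at (165,60) and (477,240). Next I measure the bar blob near the centre.

```bash
python3 - <<'E'
from h import *
p=camera_params("wrist");im=cv2.imread("pics/w1.png")
m=mask(im,(20,120,150),(34,255,255),(300,150,345,255))
v=np.array([im[r,321].tolist() for r in range(155,255,4)]);print(v[:,::-1].tolist()[:8])
pts=cv2.findNonZero(m).reshape(-1,2)
print(pts.min(0),pts.max(0))
w=np.array([onz(p,u,v,153) for u,v in pts])[:,:2]
print("bar top",cv2.minAreaRect(w.astype(np.float32)),w.mean(0))
w=w-w.mean(0);V=np.linalg.eigh(w.T@w)[1][:,1];print(np.degrees(np.arctan2(V[1],V[0])))
mb=mask(im,(100,100,40),(124,255,255),(262,146,380,250))
h=cv2.convexHull(cv2.findNonZero(mb));e=cv2.fitEllipse(h);print(e,onz(p,*e[0],119))
mr=mask(im,(0,180,100),(6,255,255),(240,150,400,230))
bs=[b[2] for b in blobs(mr,20)[0]];print(bs)
a,b=[onz(p,*q,115) for q in bs[:2]];print((a+b)/2,np.linalg.norm(a-b),np.degrees(np.arctan2(*(b-a)[[1,0]])))
E
```

```text
[[48, 96, 176], [46, 97, 181], [108, 86, 25], [122, 97, 30], [229, 188, 53], [228, 187, 52], [229, 188, 52], [228, 187, 51]]
[310 168] [332 247]
bar top ((543.729248046875, -188.52365112304688), (15.124096870422363, 62.415164947509766), 45.55731964111328) [ 544.60773382 -189.38369084]
135.76566115956044
((320.72119140625, 194.40333557128906), (100.97103118896484, 102.68994140625), 100.05547332763672) [ 545.36077628 -190.38607802  119.        ]
[array([384.88262911, 177.25352113]), array([260.41071429, 205.76785714]), array([256.78106509, 212.91715976])]
[ 545.72178885 -192.03373746  115.        ] 111.52299478654632 60.31510757362089
```

```bash
python3 -m handwheel '[[0,[0.5,0.5,25],1.3],[0,[0.5,0,25],0],[0,[0,0,25],0],[0,[0,0,10],0],[0,[0,0,0],0]]'; python3 - <<'E'
from h import *
s=get_state();print(s['eef_pos'],s['orientation'],s['force'])
cv2.imwrite("pics/w2.png",camera("wrist"))
E
```

```text
clock: 2.6
eef_pos: [544.6, -188.3, 135.2]
orientation: [180.0, 0.7, -43.5]
force: [-1.2, -0.1, 0.8]
grip_width: 85.7
[ 544.634598   -188.32817683  135.22374372] [179.99562746   0.66058086 -43.47226785] [-1.23796757 -0.08708858  0.77516323]
```

View pics/w2.png

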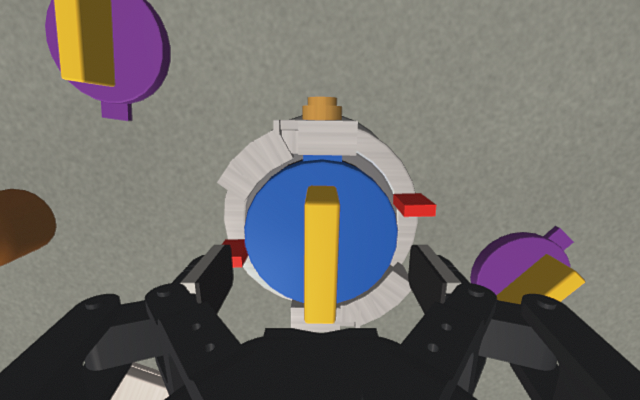

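```bash
python3 - <<'E'
from h import *
p=camera_params("wrist");im=cv2.imread("pics/w2.png")
m=mask(im,(20,120,190),(34,255,255),(295,180,350,330))
pts=cv2.findNonZero(m).reshape(-1,2);print(pts.min(0),pts.max(0))
w=np.array([onz(p,u,v,153) for u,v in pts]);r=cv2.minAreaRect(w[:,:2].astype(np.float32));print(r)
s=get_state();d=np.array(r[0])-s['eef_pos'][:2];a=np.radians(s['orientation'][2]);print("x",d@[np.cos(a),np.sin(a)],"y",d@[np.sin(a),-np.cos(a)])
E
```

```text
[304 204] [337 323]
((543.5560302734375, -188.05810546875), (14.692285537719727, 62.31971740722656), 45.1585693359375)
x -1.2821379678712683 y 0.6304274814039353
```

```bash
python3 -m handwheel '[[0,[-1,0.6,6],1],[0,[0,0,4.5],0.4],[0.6,[0,0,0],0],[0.6,[0,0,0],0],[0.8,[0,0,-0.5],0],[0.8,[0,0,-0.5],0]]' 40
```

```text
clock: 3.25
eef_pos: [546.9, -189.8, 130.8]
orientation: [-179.9, 0.1, -44.9]
force: [-0.0, 0.8, 0.9]
grip_width: 28.3
```

```bash
python3 -m handwheel '[[0.6,[0,0,0],0]]'; python3 - <<'E'
from workcell import *
s=get_state()
for k in('eef_pos','orientation','force','joint_pos','dq'):print(k,s[k])
E
```

```text
clock: 3.35
eef_pos: [547.1, -189.9, 131.2]
orientation: [-179.8, 0.1, -44.9]
force: [0.2, -0.2, -0.2]
grip_width: 33.8
eef_pos [ 547.12229419 -189.93230448  131.20345505]
orientation [-1.79842751e+02  6.94393285e-02 -4.48988195e+01]
force [ 0.23151796 -0.20466957 -0.18457863]
joint_pos [-27.79814973  18.02212716  93.14802554   0.1830456   68.8500757
 107.03469025]
dq [-0.06253321 -0.07429677 -0.12115743  0.03614535 -0.00814381  0.06187526]
```

```bash
python3 -m handwheel '[[0.6,[-2,0.6,4],0],[0.6,[-1.7,0.6,3],0],[0.6,[0,0,0],0],[0.6,[0,0,0],0]]'
```

```text
clock: 3.75
eef_pos: [543.2, -187.9, 123.5]
orientation: [-179.8, 0.1, -44.9]
force: [-0.5, -1.2, 0.6]
grip_width: 34.3
```

Positioned at (543.2, -187.9, 123.5). Closing on the bar.

```bash
python3 -m handwheel '[[1,[0,0,0],0],[1,[0,0,0],0],[1,[0,0,0],0],[1,[0,0,0],0],[1,[0,0,0],0]]' 80; python3 - <<'E'
from h import *
s=get_state();print(s['force'],s['ft_torque'])
cv2.imwrite("pics/w3.png",camera("wrist"))
E
```

```text
clock: 4.25
eef_pos: [543.3, -187.6, 123.7]
orientation: [-179.8, 0.1, -44.9]
force: [0.8, -0.1, 0.1]
grip_width: 14.6
[ 0.79722134 -0.14585646  0.08635484] [0.02585446 0.02976138 0.02174627]
```

View pics/w3.png

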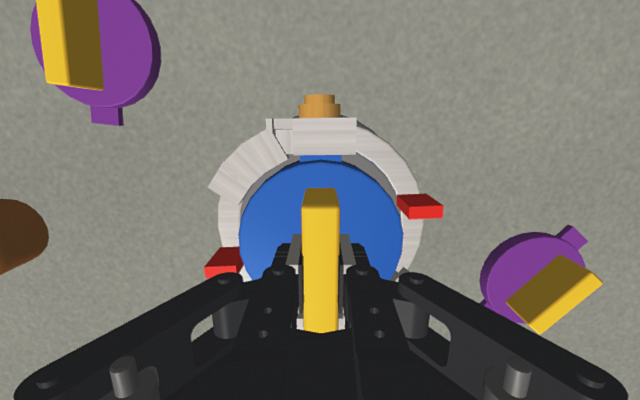

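The pads hold the bar (14.6 mm reading, bar between both). Pressing down gently.

```bash
for i in 1 2; do :; done; python3 -m handwheel '[[1,[0,0,1],0]]'; python3 -m handwheel '[[1,[0,0,1],0]]'; python3 -m handwheel '[[1,[0,0,1],0]]'
```

```text
clock: 4.4
eef_pos: [543.4, -187.6, 123.6]
orientation: [-179.8, 0.1, -44.9]
force: [-3.2, 1.8, 8.1]
grip_width: 15.0
clock: 4.5
eef_pos: [543.4, -187.6, 123.6]
orientation: [-179.9, 0.1, -44.9]
force: [-2.0, 1.7, 6.4]
grip_width: 15.0
clock: 4.6
eef_pos: [543.3, -187.6, 123.6]
orientation: [-179.9, 0.1, -44.9]
force: [-2.7, 1.2, 5.9]
grip_width: 14.5
```

```bash
python3 -m handwheel '[[1,[0,0,2],0]]'; python3 -m handwheel '[[1,[0,0,2],0]]'; python3 -m handwheel '[[1,[0,0,2],0]]'
```

```text
clock: 4.7
eef_pos: [543.4, -187.7, 123.2]
orientation: [-179.9, 0.1, -44.9]
force: [-3.0, 2.0, 9.9]
grip_width: 15.1
clock: 4.8
eef_pos: [543.4, -187.7, 122.8]
orientation: [-179.9, 0.1, -44.8]
force: [-2.9, 2.0, 9.4]
grip_width: 14.6
clock: 4.9
eef_pos: [543.4, -187.7, 122.5]
orientation: [-179.9, 0.1, -44.8]
force: [-3.5, 2.2, 9.0]
grip_width: 15.2
```

```bash
for k in 1; do python3 -m handwheel '[[1,[0,0,3],0]]'; python3 -m handwheel '[[1,[0,0,3],0]]'; python3 -m handwheel '[[1,[0,0,3],0]]'; python3 -m handwheel '[[1,[0,0,3],0]]'; done | grep -E "pos|force"
```

```text
eef_pos: [543.4, -187.7, 121.4]
force: [-3.1, 2.2, 10.2]
eef_pos: [543.4, -187.7, 120.2]
force: [-3.4, 1.8, 9.6]
eef_pos: [543.5, -187.7, 119.2]
force: [-4.3, 1.6, 10.0]
eef_pos: [543.4, -187.7, 118.1]
force: [-3.9, 3.0, 9.9]
```

```bash
(python3 -m handwheel '[[1,[0,0,3],0]]'; python3 -m handwheel '[[1,[0,0,3],0]]'; python3 -m handwheel '[[1,[0,0,3],0]]') | grep -E "pos|force"
```

```text
eef_pos: [543.5, -187.7, 117.2]
force: [-5.4, 3.1, 10.9]
eef_pos: [543.5, -187.7, 116.2]
force: [-4.7, 2.6, 11.4]
eef_pos: [543.5, -187.6, 115.8]
force: [-6.9, 3.7, 17.3]
```

```bash
(python3 -m handwheel '[[1,[-0.5,0,3],0]]'; python3 -m handwheel '[[1,[-0.5,0,3],0]]') | grep -E "pos|force|orient"; python3 - <<'E'
from h import *
s=get_state();print(s['force'],s['ft_torque'])
E
```

```text
eef_pos: [543.5, -187.6, 115.8]
orientation: [-180.0, 0.1, -44.8]
force: [-5.1, 2.0, 15.3]
eef_pos: [543.4, -187.6, 115.8]
orientation: [-180.0, 0.0, -44.8]
force: [-5.9, 2.3, 14.3]
[-5.91783192  2.26769591 14.33101051] [ 0.37989051  1.05572036 -0.02724368]
```

Hard seat at z = 115.8, 7.8 mm down, with the force jumping to 17 N and no further motion. Twisting anticlockwise (negative tool turn) while holding the press.

```bash
(python3 -m handwheel '[[1,[0,0,3.3],-3]]'; python3 -m handwheel '[[1,[0,0,3.3],-4]]'; python3 -m handwheel '[[1,[0,0,3.3],-4]]';python3 -m handwheel '[[1,[0,0,3.3],-4]]') | grep -E "pos|force|orient"; python3 - <<'E'
from h import *
s=get_state();print(s['force'],s['ft_torque'])
E
```

```text
eef_pos: [544.1, -188.0, 115.8]
orientation: [-180.0, -0.1, -41.7]
force: [-5.0, 2.5, 16.9]
eef_pos: [544.9, -188.4, 115.8]
orientation: [-180.0, -0.2, -37.6]
force: [-4.5, 3.1, 14.3]
eef_pos: [545.3, -188.7, 115.8]
orientation: [-180.0, -0.3, -33.4]
force: [-7.6, 3.3, 16.3]
eef_pos: [545.2, -188.9, 115.7]
orientation: [180.0, -0.2, -29.3]
force: [-7.0, 2.8, 17.1]
[-7.00220962  2.76223628 17.10307657] [ 0.60776181  1.66259273 -0.34420399]
```

```bash
(python3 -m handwheel '[[1,[-0.7,0,3.3],-6]]'; python3 -m handwheel '[[1,[-0.7,0,3.3],-6]]'; python3 -m handwheel '[[1,[-0.5,0,3.3],-6]]';python3 -m handwheel '[[1,[-0.5,0,3.3],-6]]') | grep -E "pos|force|orient"; python3 - <<'E'
from h import *
s=get_state();print(s['force'],s['ft_torque'])
E
```

```text
eef_pos: [545.2, -188.9, 115.8]
orientation: [179.9, -0.3, -23.1]
force: [-4.1, 2.2, 13.9]
eef_pos: [545.1, -189.0, 115.8]
orientation: [179.9, -0.4, -16.9]
force: [-4.8, 1.9, 15.1]
eef_pos: [545.1, -189.2, 115.8]
orientation: [179.8, -0.4, -10.7]
force: [-5.2, 3.3, 16.6]
eef_pos: [545.1, -189.3, 115.8]
orientation: [179.8, -0.5, -4.5]
force: [-4.8, 2.0, 15.8]
[-4.79657062  2.02908123 15.84424265] [ 0.62298928  1.29268598 -0.3425105 ]
```

```bash
(python3 -m handwheel '[[1,[-0.5,0,3.3],-6]]'; python3 -m handwheel '[[1,[-0.5,0,3.3],-6]]'; python3 -m handwheel '[[1,[-0.5,-0.3,3.3],-6]]';python3 -m handwheel '[[1,[-0.5,-0.3,3.3],-6]]';python3 -m handwheel '[[1,[-0.5,-0.3,3.3],-6]]') | grep -E "pos|force|orient"; python3 - <<'E'
from h import *
s=get_state();print(s['force'],s['ft_torque'])
E
```

```text
eef_pos: [545.0, -189.5, 115.8]
orientation: [179.7, -0.5, 1.7]
force: [-4.6, 2.8, 15.8]
eef_pos: [545.1, -189.6, 115.8]
orientation: [179.7, -0.5, 7.9]
force: [-4.9, 3.4, 15.4]
eef_pos: [545.1, -189.7, 115.9]
orientation: [179.6, -0.5, 14.1]
force: [-5.1, 1.5, 15.6]
eef_pos: [545.2, -189.8, 116.0]
orientation: [179.5, -0.5, 20.3]
force: [-4.0, 3.4, 15.2]
eef_pos: [545.2, -189.9, 116.0]
orientation: [179.4, -0.5, 26.5]
force: [-4.2, 2.9, 16.2]
[-4.16276616  2.8672537  16.18944638] [ 0.72464034  1.27428459 -0.29439391]
```

```bash
(python3 -m handwheel '[[1,[-0.5,-0.3,3.3],-6]]'; python3 -m handwheel '[[1,[-0.5,-0.3,3.3],-5]]'; python3 -m handwheel '[[1,[0,0,3],-2]]') | grep -E "pos|force|orient"; python3 - <<'E'
from h import *
s=get_state();print(s['force'],s['ft_torque'])
for n in("side","top","wrist"): cv2.imwrite(f"pics/{n}4.png",camera(n))
E
```

```text
eef_pos: [545.3, -189.9, 116.1]
orientation: [179.3, -0.5, 32.8]
force: [-5.8, 4.2, 15.5]
eef_pos: [545.4, -189.9, 116.1]
orientation: [179.2, -0.5, 37.9]
force: [-4.3, 4.3, 15.1]
eef_pos: [545.4, -189.9, 116.1]
orientation: [179.2, -0.4, 40.0]
force: [-5.8, 2.1, 14.6]
[-5.76003697  2.13025068 14.55024676] [ 0.66841884  1.53286852 -0.25447932]
```

View pics/wrist4.png

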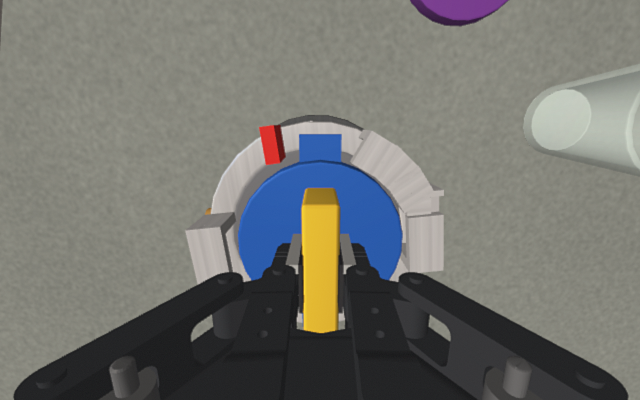

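The wrist view shows the ear at (320,148) in the open gap between the hook end (365,140) and the red stop (271,145), after about 84.8° of turn. Lifting gently now.

```bash
(python3 -m handwheel '[[1,[0,0,0],0]]';python3 -m handwheel '[[1,[0,0,-2],0]]'; python3 -m handwheel '[[1,[0,0,-3],0]]'; python3 -m handwheel '[[1,[0,0,-3],0]]') | grep -E "pos|force|orient"
```

```text
eef_pos: [545.3, -189.9, 117.9]
orientation: [179.2, -0.4, 40.0]
force: [-2.2, 1.4, 6.6]
eef_pos: [545.3, -189.9, 121.4]
orientation: [179.2, -0.4, 40.0]
force: [-1.5, 0.8, 6.5]
eef_pos: [545.3, -189.9, 125.8]
orientation: [179.2, -0.4, 40.0]
force: [-3.0, 0.8, 1.8]
eef_pos: [545.0, -189.9, 128.9]
orientation: [179.2, -0.4, 40.0]
force: [0.9, 0.8, -2.6]
```

Only the cover's weight (-2.6 N) is on the wrist, so it's free. Continuing up.

```bash
(python3 -m handwheel '[[1,[0,0,-5],0],[1,[0,0,-5],0],[1,[0,0,-5],0]]';python3 -m handwheel '[[1,[0,0,-20],0],[1,[0,0,-25],0],[1,[0,0,-25],0],[1,[0,0,0],0]]') | grep -E "pos|force|orient|width"; python3 - <<'E'
from h import *
s=get_state();print(s['force'],s['ft_torque'],s['clock'])
for n in("side","top","wrist"): cv2.imwrite(f"pics/{n}5.png",camera(n))
E
```

```text
eef_pos: [543.7, -189.5, 142.9]
orientation: [179.4, -0.3, 39.9]
force: [-0.3, -0.4, -1.2]
grip_width: 14.9
eef_pos: [542.1, -188.9, 214.1]
orientation: [179.5, -0.3, 39.9]
force: [0.5, -0.1, -1.3]
grip_width: 15.1
[ 0.4533395  -0.08060668 -1.30995822] [-0.05685752 -0.04362608 -0.04080581] 8.65
```

View pics/side5.png

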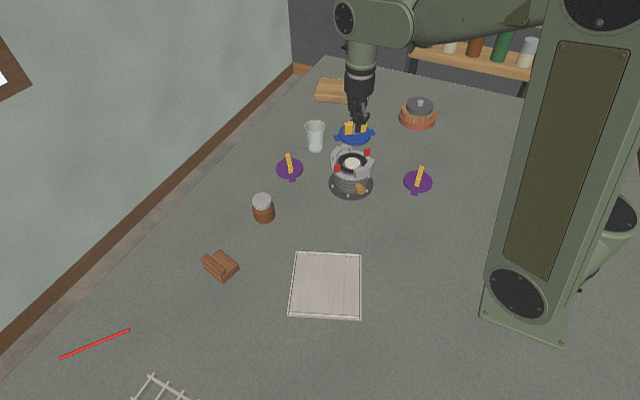

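View pics/wrist5.png

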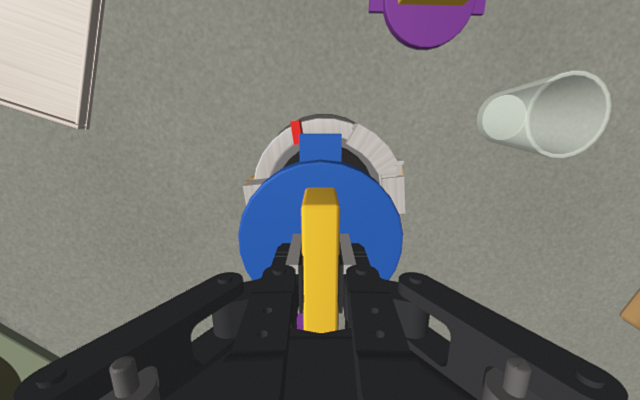

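The side view shows the cover held at (355,135) above the housing, with the white plate visible in the empty mouth at (352,163); the bystanders are untouched. The tray centre is about (456,172). Moving over it.

```bash
(python3 -m handwheel '[[1,[10,-20,0],0],[1,[16,-33,0],0],[1,[16,-33,0],0],[1,[16,-33,0],0],[1,[16,-33,0],0],[1,[16,-33,0],0],[1,[16,-33,0],0],[1,[16,-33,0],0],[1,[16,-33,0],0],[1,[16,-33,0],0],[1,[8,-15,0],0],[1,[0,0,0],0]]') ; python3 - <<'E'
from h import *
s=get_state();print(s['force'],s['ft_torque'],s['clock'],s['eef_pos'],s['orientation'])
for n in("side","top","wrist"): cv2.imwrite(f"pics/{n}6.png",camera(n))
E
```

```text
clock: 10.0
eef_pos: [431.6, 184.5, 185.9]
orientation: [-178.2, 1.7, 39.7]
force: [0.2, -0.4, -2.7]
grip_width: 14.3
[ 0.21134129 -0.42812476 -2.66352342] [ 0.00250646  0.01042302 -0.03647309] 10.0 [431.62724677 184.45502331 185.90968542] [-178.15366397    1.66439547   39.66483793]
```

View pics/side6.png

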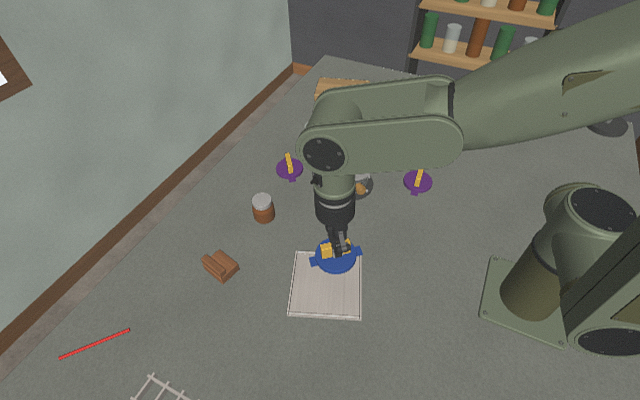

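View pics/wrist6.png

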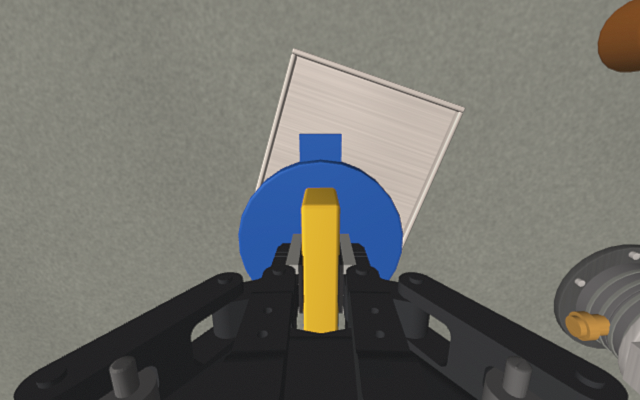

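```bash
python3 - <<'E'
from h import *
p=camera_params("wrist");P=camera_params("side")
a,b=onz(p,294,51,16),onz(p,463,108,16);print(a,b,np.linalg.norm(a-b))
for q in((295,252),(361,253),(360,319),(289,317)):print(onz(P,*q,16))
s=get_state();print(s['eef_pos'],s['orientation'])
E
```

```text
[510.18750469 285.37251928  16.        ] [576.21450225 122.26790841  16.        ] 175.96215074020134
[574.94315849 128.94381822  16.        ]
[412.37881117  54.98913321  16.        ]
[345.80188747 228.34530182  16.        ]
[499.56936676 296.497883    16.        ]
[432.96705409 182.10513072 186.55439629] [-178.24811136    1.63944044   39.46099917]
```

```bash
(python3 -m handwheel '[[1,[4,6,5],0],[1,[4,6,12],0],[1,[4,6,15],0],[1,[4,6,15],0],[1,[0,0,15],0],[1,[0,0,15],0],[1,[0,0,10],0],[1,[0,0,0],0]]') 
```

```text
clock: 10.95
eef_pos: [462.9, 164.6, 89.2]
orientation: [-178.3, 1.8, 38.7]
force: [-0.1, 0.3, -1.9]
grip_width: 15.1
```

```bash
(python3 -m handwheel '[[1,[0,-4,10],0],[1,[0,-4,10],0],[1,[0,0,10],0],[1,[0,0,6],0],[1,[0,0,0],0]]'); python3 - <<'E'
from h import *
for n in("side","top"): cv2.imwrite(f"pics/{n}7.png",camera(n)[150:350,200:450] if n=="side" else camera(n))
E
```

```text
clock: 11.45
eef_pos: [457.3, 171.2, 51.2]
orientation: [-178.4, 1.7, 38.6]
force: [-0.3, 0.0, -1.6]
grip_width: 14.6
```

View pics/side7.png

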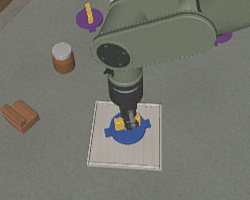

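The cover hangs over the middle of the tray in the crop at (128,125). Lowering slowly until I feel contact.

```bash
(python3 -m handwheel '[[1,[0,0,4],0],[1,[0,0,4],0]]';python3 -m handwheel '[[1,[0,0,2],0]]';python3 -m handwheel '[[1,[0,0,2],0]]';python3 -m handwheel '[[1,[0,0,1.5],0]]')|grep -E "pos|force|orient"
```

```text
eef_pos: [459.4, 171.7, 45.1]
orientation: [-178.5, 1.4, 38.6]
force: [-0.0, -0.4, -1.0]
eef_pos: [459.4, 171.7, 43.0]
orientation: [-178.6, 1.4, 38.6]
force: [0.3, 0.2, -1.7]
eef_pos: [459.5, 171.7, 41.0]
orientation: [-178.6, 1.4, 38.6]
force: [0.2, 0.4, -1.5]
eef_pos: [459.5, 171.7, 39.3]
orientation: [-178.6, 1.4, 38.6]
force: [-0.5, -0.7, -2.1]
```

```bash
(python3 -m handwheel '[[1,[0,0,1],0]]';python3 -m handwheel '[[1,[0,0,1],0]]';python3 -m handwheel '[[1,[0,0,1],0]]';python3 -m handwheel '[[1,[0,0,1],0]]')|grep -E "pos|force|orient"
```

```text
eef_pos: [459.4, 171.7, 38.2]
orientation: [-178.6, 1.4, 38.6]
force: [0.7, 0.1, -1.6]
eef_pos: [459.4, 171.7, 37.1]
orientation: [-178.6, 1.4, 38.6]
force: [0.5, -0.9, -2.2]
eef_pos: [459.4, 171.7, 36.3]
orientation: [-178.6, 1.4, 38.6]
force: [-3.2, -0.2, 8.0]
eef_pos: [459.4, 171.7, 36.3]
orientation: [-178.5, 1.4, 38.6]
force: [-5.1, -0.3, 11.8]
```

Contact at z = 36.3 (expected about 36). The tool is tilted about 2°, so I'll drop the grip to 20 N and press a little so the cover settles flat before opening.

```bash
(python3 -m handwheel '[[1,[0,0,1],0],[1,[0,0,1.5],0]]' 20;python3 -m handwheel '[[1,[0,0,1.5],0]]')|grep -E "pos|force|orient|width"
```

```text
eef_pos: [459.4, 171.8, 36.3]
orientation: [-178.5, 1.5, 38.6]
force: [-5.1, -1.5, 12.1]
grip_width: 14.8
eef_pos: [459.4, 171.8, 36.3]
orientation: [-178.5, 1.5, 38.7]
force: [-3.9, -0.5, 9.5]
grip_width: 14.8
```

```bash
(python3 -m handwheel '[[1,[0,0,0],0],[0.82,[0,0,0],0],[0.78,[0,0,0],0]]';python3 -m handwheel '[[0.74,[0,0,0],0],[0.68,[0,0,0],0],[0.6,[0,0,0],0],[0.4,[0,0,-0.5],0]]')|grep -E "pos|force|orient|width"
```

```text
eef_pos: [460.4, 172.0, 37.3]
orientation: [-178.6, 1.4, 38.7]
force: [-0.1, 0.8, 0.5]
grip_width: 18.6
eef_pos: [461.1, 172.1, 37.9]
orientation: [-178.6, 1.3, 38.6]
force: [0.4, -1.1, 0.1]
grip_width: 47.5
```

```bash
(python3 -m handwheel '[[0.4,[0,0,-5],0],[0.4,[0,0,-10],0],[0.4,[0,0,-25],0],[0.4,[0,0,-40],0],[0.4,[0,0,-40],0],[0.4,[0,0,-40],0],[0.4,[0,0,-20],0],[0.4,[0,0,0],0]]';python3 -m handwheel '[[0.4,[-40,0,-10],0],[0.4,[-40,0,-10],0],[0.4,[-40,0,0],0],[0.4,[-40,0,0],0],[0.4,[0,0,0],0]]'); python3 - <<'E'
from h import *
for n in("side","top","wrist"): cv2.imwrite(f"pics/{n}8.png",camera(n))
E
```

```text
clock: 14.25
eef_pos: [466.7, 171.1, 229.1]
orientation: [-178.7, 1.3, 38.6]
force: [0.6, -0.0, -0.7]
grip_width: 51.2
clock: 14.75
eef_pos: [336.5, 68.5, 248.5]
orientation: [-178.5, 1.6, 38.8]
force: [0.7, 0.6, -0.4]
grip_width: 51.4
```

View pics/side8.png

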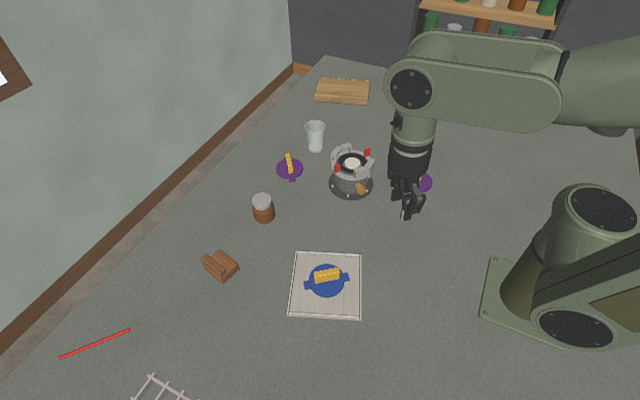

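View pics/top8.png

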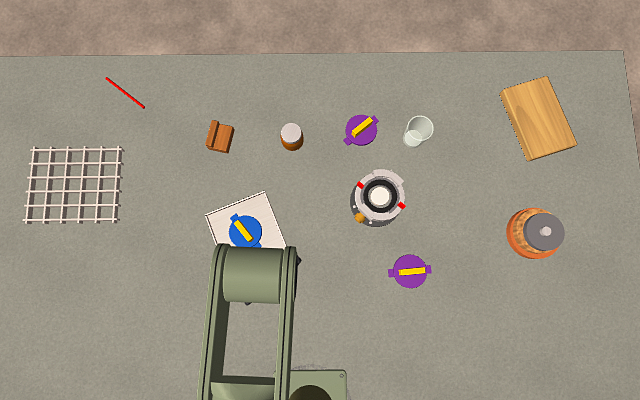

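View pics/wrist8.png

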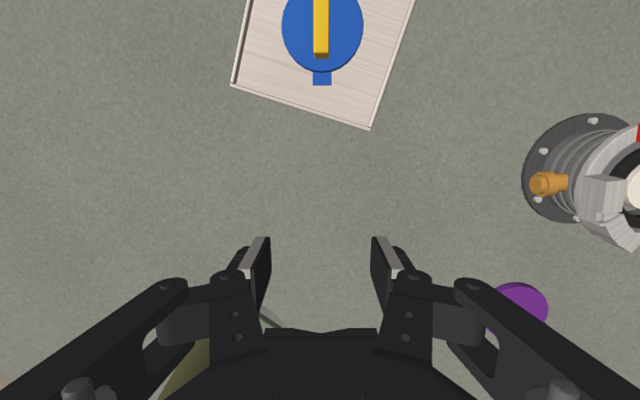

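The cover sits centred in the tray, handle up, at (326,281) in the side view and (243,231) in the top view. The housing mouth is open. One check of the bystanders, then hand in.

```bash
python3 - <<'E'
from h import *
a,b=cv2.imread("pics/top0.png"),cv2.imread("pics/top8.png")
for n,(x0,y0,x1,y1) in dict(rest=(200,115,240,158),jar=(275,118,308,156),tumbler=(398,110,440,152),purp1=(338,108,385,150),purp2=(384,250,436,292)).items():
    print(n,cv2.absdiff(a,b)[y0:y1,x0:x1].max(axis=2).__gt__(40).sum())
print(get_state()['clock'],get_state()['force']); hand_in()
E
```

```text
rest 0
jar 0
tumbler 0
purp1 0
purp2 0
14.9 [-0.16657358  0.2158283   0.5316232 ]
the job is handed in; nothing more can be done
```

The cover is off the coolant filter and standing in the middle of the drip tray, handle up. I handed the job in at 14.9 s.

- **Removal:** I gripped the yellow bar and pressed down until it hit the hard seat, 7.8 mm down. The press was about 14 to 17 N. Holding that, I turned it about 85° anticlockwise, and the wrist camera then showed an ear clear of its hook. Lifting took no pull beyond the cover's own weight.
- **Setting down:** I lowered it to light contact, at most 12 N, let it settle under a reduced grip, opened slowly and backed away.
- **Last checks:** The final side, top and wrist pictures show the cover inside the tray with nothing touching it. The tumbler, jar, rest and both purple look-alikes show no change in the top view from before to after.
- **Discrepancies:** The tool had drifted to about 2° of tilt when the cover touched down. It looks flat in the pictures, but I did not measure its level. The cameras agreed on the tray centre only to within a few millimetres, well inside the available margin.

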